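# Set a timber offcut against the flip stop of a cross-cut board

### The arm

A 6-joint arm with a two-finger parallel gripper is mounted at the origin on a cart in front of the work surface, level with it; the furniture and walls round the work are solid. World frame = base frame: x ahead of the robot, y to its left, z up, the work surface at z = 0. Lengths are in mm, angles in rad, forces in N, time in s.
With the tool pointing down it reaches from about 275 to 750 mm from the base axis. Payload 10.2 kg.
Tool frame: the origin (TCP) lies at the very end of the fingers, on their centre line; the grasp point (between the pads) lies 19 mm behind it; x points along the fingers, y is the direction in which the jaws open and shut, and the axes are right-handed (so a half turn about x gives the same grasp; the last joint's range is limited). The gripper opens to 85 mm and grips with 20 to 120 N. Pads are 22 mm wide; open, the fingers measure 114 mm over their backs; the gripper's body (76 mm by 85 mm) begins 54 mm behind the grasp point. The pads swing forward as they close: fully open they stand 13 mm farther back than shut.
Start: joints at [0.948, 0.313, 1.498, -0, 1.331, -0.223], TCP at [204.361, 483.599, 231.294] pointing down, gripper open.
Joint ranges: [-2.94, 2.94], [-0.97, 2.17], [0.19, 2.56], [-1.23, 4.37], [0.02, 3.11], [-2.88, 2.88]. Speed limits (rad/s): [2.39, 2.39, 3.01, 3.14, 3.14, 3.14].

### API

Orientations are given as a unit quaternion [w, x, y, z].
In Python, from rig import ctrl, viewer, order gives the robot as it stands. The module is installed in compiled form; this text tells all that it offers.
- The arm moves only by the tool carry_out, never from a script. Its argument "deltas" is a list of rows, each a list of 7 numbers: the gripper command: -1 is fully open, 1 is shut, values between are in proportion, then the shift along the tool's x, y, z in mm, then the turn, a rotation vector about the tool's x, y, z in degrees. A call has exactly 5 rows; each row is the pose to reach, as a shift and turn from the pose commanded when the call began, along the tool's axes at that moment; what a row does not reach only later rows make up. A row lasts 1/8 s, in which the tool goes at most 62.5 mm and 10.7 degrees, less where a joint would pass 70% of its speed; a pose out of reach is approached as far as the arm can. A call with a gripper value outside its range is refused whole. The fingers move at their own pace and stop on an object; "newtons" is the grip in N (left out, the last holds). Time passes only in rows, so rows that repeat a pose let the fingers close, or fill a call up. It gives the time, the measured TCP pose, the force and the opening at its end, in the units of the state.
- ctrl.sense(): the state, without advancing time (a new reading comes with each control period).
- viewer.capture(name): name is "scene" or "top"; returns the picture (384x512x3 uint8, red, green, blue); there is no depth.
- viewer.calibration(name): a dict with "fx", "fy", "cx", "cy" (pixels), "xyz" and "attitude" of the camera in the world. Camera axes: x right, y down, z forward; pixel columns grow to the right and rows downward; lengths in mm; the calibration is good to about 2 mm. A picture is of the moment at which its call begins. calibration takes no time and is no camera call.
- order.finish_job(): hands the job in, once; it reports no verdict.
The state is a dict: "time_s": time; "joints": joint angles; "dq": joint speeds; "tau": joint torques, N m; "eef_pos": TCP position; "ee_rot": TCP orientation; "force": force on the tool from outside, world axes, zero at the start; "wrist_torque": the same for the moment, N m; "grip_width": opening from 0.0 (shut) to 1.0 (fully open).
Only numpy, scipy, OpenCV 4.12 (cv2) and the standard library are available. Lean on these libraries where they do the work, as an engineer would, in place of code of your own. Each camera call takes 0.05 s, during which the arm holds its last target. There are 200 camera calls.

### The job

Get the timber offcut ready for sawing to length on the cross-cut board: push the flip stop over so that its blade hangs down in front of the fence, tip the offcut, which stands on end, over towards the stop so that it lies flat on its broad side, and push it until its long side is flat against the fence and its end butts against the stop's blade. Only push with the fingers: do not pick the offcut up, and leave the try square, the pencil and the tape measure where they lie.

Things in the scene. Friction and masses are not known exactly. Their poses are not given: they have to be found in the camera images.
- saw_board: Cross-cut board fixed on the bench: plywood base 150 (x) x 340 (y) x 18 mm with an aluminium fence along its far edge. Origin: centre of the underside, on the bench; x towards the fence, y along the fence to the left. The fence's face, looking to -x, is at x = 45 mm; the fence is 22 mm thick, full length, its top 66 mm over the bench. A 3 mm saw kerf crosses it at y = -20 mm.
- length_stop: Dark steel carriage of the flip stop, locked on the fence near its right (-y) end; its place varies. Origin: on the fence's upper front edge, mid-width of the blade; axes as the board's. The blade's hinge pin runs along y at x = -12, z = 10 mm. The carriage reaches 18 mm over the fence, its round clamping knob, 34 mm to the right, 22 mm.
- stop_face (a point): Where the middle of the blade's left (+y) face is when the blade hangs down, 8 mm left of the carriage's origin (does not move with the blade). The offcut's right end must butt here.
- stop_blade (a joint): Angle of the aluminium blade, 34 deep, 16 wide (along fence), 54 mm long from its pin. 0: hangs in front of the fence, in use. 3.14: straight up. Starts at about 3.4: leans back over the fence, tip 54 mm over the fence top, 27 mm behind its face. Push its back forward (-x) to below 2.8 and it falls down in front by its weight within 2 s; let go sooner, it falls back.
- blade_mid (a point): Centre of the blade, moves with it.
- timber_mid (a point): Centre of the loose wooden offcut, 56 x 130 x 44 mm along its own x, y, z. It starts standing on end on the left of the board: own y down, own z (44 mm) to the left along the fence, +-0.3 rad of yaw. Tipped to the right over its lower right edge it lies on a 56 x 130 side: own z up, own y along the fence to the left, centre 22 mm over the base (40 over the bench).
- square: Try square with a wooden stock and a steel blade, 200 x 120 x 18 mm, lies loose on the bench to the left of the board: a bystander. Origin: centre of the underside.
- tape: Tape measure, 38 x 87 x 67 mm, stands loose on the bench in front of the board, right of the vice: a bystander. Origin: centre of the underside.
- pencil_red: Pencil, 164 mm long, 7 mm thick, lies loose on the bench in front of the board: a bystander. Origin: centre of the underside.
- timber: The same offcut, 0.14 to 0.28 kg: origin at the middle of the 56 x 130 mm side that is its underside once it is tipped over to the right (22 mm from its centre along own z).

How it is judged (in metres and radians):
At the end, for the whole second after the job is handed in: The stop's blade hangs down (within 0.1 rad), the offcut lies at rest on its broad side on the board, its long side against the fence (within 3 mm and 0.035 rad) and its right end against the blade (within 3 mm) (value of joint stop_blade below 0.1 rad and angle between the z axis of timber_mid and the z axis of saw_board, either way round below 0.05 rad and angle between the y axis of timber_mid and the y axis of saw_board, either way round below 0.035 rad and x of timber_mid in the frame of length_stop between -0.031 and -0.025 m and y of timber_mid in the frame of length_stop between 0.07 and 0.076 m and height (world z) of timber_mid below 0.043 m and linear speed of timber below 0.01 m/s); the robot touches nothing.
It fails at once if the offcut is picked up off the board (height (world z) of timber_mid above 0.105 m or (angle between timber_mid's own y axis and vertical between 1.4 and 1.74 rad and height (world z) of timber_mid above 0.062 m)).
It fails at once if the offcut is knocked off the board (height (world z) of timber_mid below 0.03 m).
It fails at once if the try square is shifted by more than 20 mm (distance of square from where it was at the start of the episode above 0.02 m).
It fails at once if the tape measure is shifted by more than 20 mm (distance of tape from where it was at the start of the episode above 0.02 m).
It fails at once if the pencil is shifted by more than 20 mm (distance of pencil_red from where it was at the start of the episode above 0.02 m).
It also fails if it takes over 72 s, if anything falls off the work surface, if the arm or the gripper's body presses on something with over 40 N, if the wrist force passes 120 N, or if a joint passes its speed limit or range.

## Working session

There is one attempt and no reset: what is moved stays moved. The work goes in short steps, Python scripts to look and compute and a tool call to move; the robot and the scene stay as the last step left them, time stands still between calls to the robot, and variables do not carry over. Pictures are saved under pics/ and viewed, about 8 in all and at most 12, crops included, and the job is handed in when it is done.

Besides the shell and the picture viewer there is one more tool, called after "Request:" as name([rows], argument=value, ...), one row to a line, values as JSON. carry_out: Moves the arm, as the interface text tells. Its arguments: {"type":"object","properties":{"deltas":{"type":"array"},"newtons":{"type":"number"}},"required":["deltas"]}

```bash
mkdir -p pics
python3 - <<'E'
from rig import ctrl, viewer
import cv2, numpy as np
for n in("scene","top"):
    im=viewer.capture(n); cv2.imwrite(f"pics/{n}0.png",cv2.resize(im[:,:,::-1],(800,600),interpolation=cv2.INTER_CUBIC)); cv2.imwrite(f"pics/{n}0_raw.png",im[:,:,::-1]); print(n,viewer.calibration(n))
print(ctrl.sense())
E
```

```text
scene {'fx': 450.56329857701127, 'fy': 450.56329857701127, 'cx': 257.48883321084764, 'cy': 181.65353698976432, 'xyz': array([-280.70508348, -520.70626632,  589.73478417]), 'attitude': array([-0.45424123,  0.75875673, -0.40072227,  0.23953035])}
top {'fx': 350.7897608999837, 'fy': 350.7897608999837, 'cx': 250.21485976121747, 'cy': 193.8109546497522, 'xyz': array([344.66712279,   9.8353643 , 905.93603831]), 'attitude': array([-0.05847575,  0.71086456, -0.69925174,  0.04794955])}
{'time_s': 0.1, 'joints': array([ 9.47600516e-01,  3.13391015e-01,  1.49834475e+00,  4.62919395e-07,
        1.33097679e+00, -2.23379244e-01]), 'dq': array([-0.00075273, -0.00220504, -0.00155864,  0.0011162 , -0.00137404,
       -0.00099161]), 'tau': array([ 2.57081942e-03, -4.12904763e+01, -2.60138422e+01, -1.80224956e-04,
        3.12633441e-03,  1.21802832e-04]), 'eef_pos': array([204.22655626, 483.41259843, 230.80000664]), 'ee_rot': array([ 0.69286171,  0.14005595,  0.69318727, -0.14077782]), 'force': array([ 0.25599914,  0.22303852, -0.68357661]), 'wrist_torque': array([-0.01988331, -0.01128874,  0.01206327]), 'grip_width': 0.9997133512258616}
```

View pics/scene0.png

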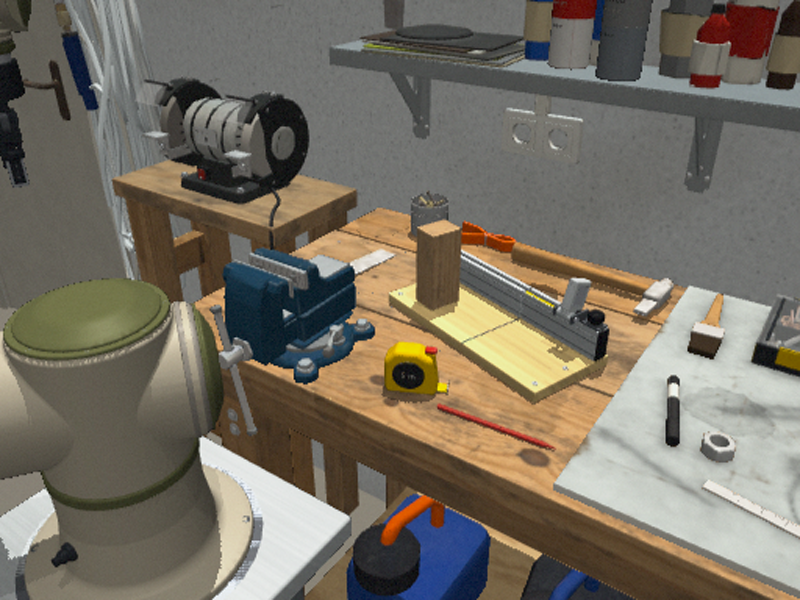

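View pics/top0.png

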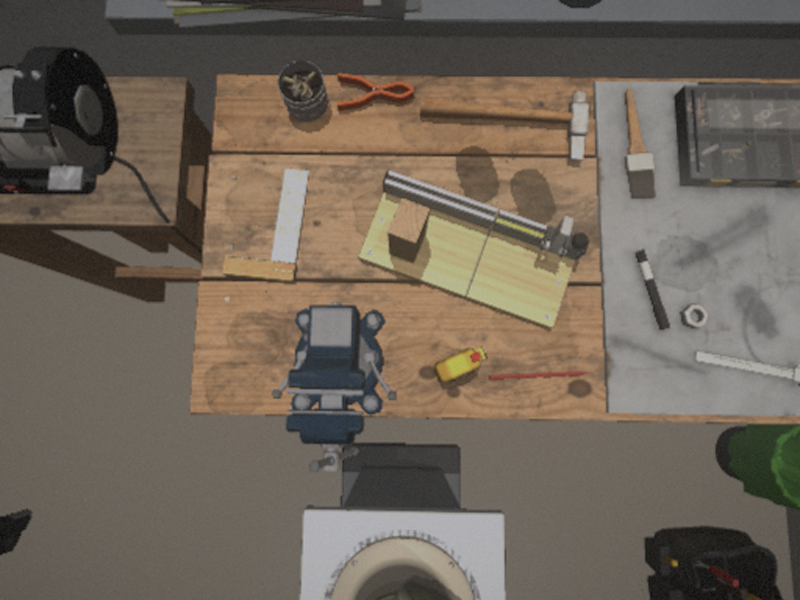

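The scene view shows the offcut standing at about (437,265) and the stop at about (580,310). In the top view the board spans (360–585, 170–325), with the tape at (460,365) and the pencil at (540,375). I'll crop both views for accurate corners.

Run:
```python
import cv2
a=cv2.imread("pics/scene0_raw.png")[135:255,240:400]; b=cv2.imread("pics/top0_raw.png")[100:220,225:385]
for n,i in(("s",a),("t",b)): cv2.imwrite(f"pics/crop_{n}.png",cv2.resize(i,None,fx=5,fy=5,interpolation=cv2.INTER_CUBIC))
```

```text
(no output)
```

View pics/crop_s.png

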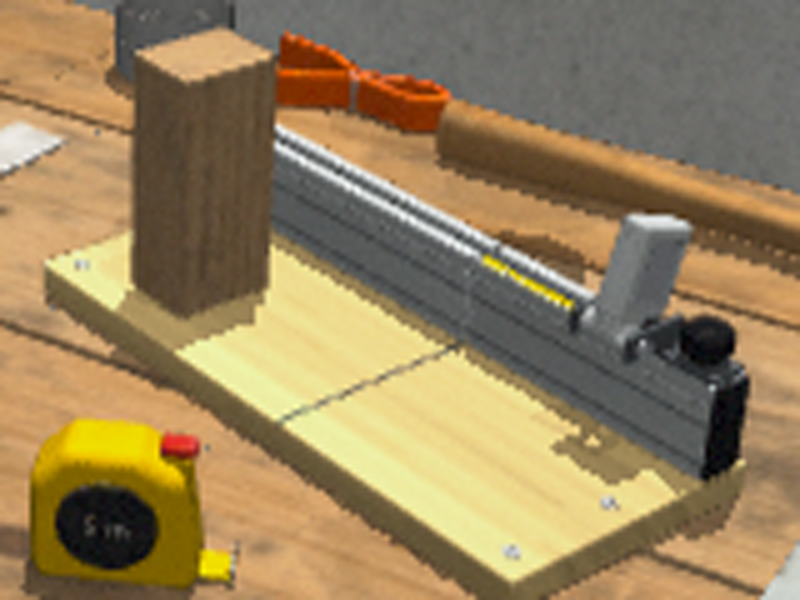

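View pics/crop_t.png

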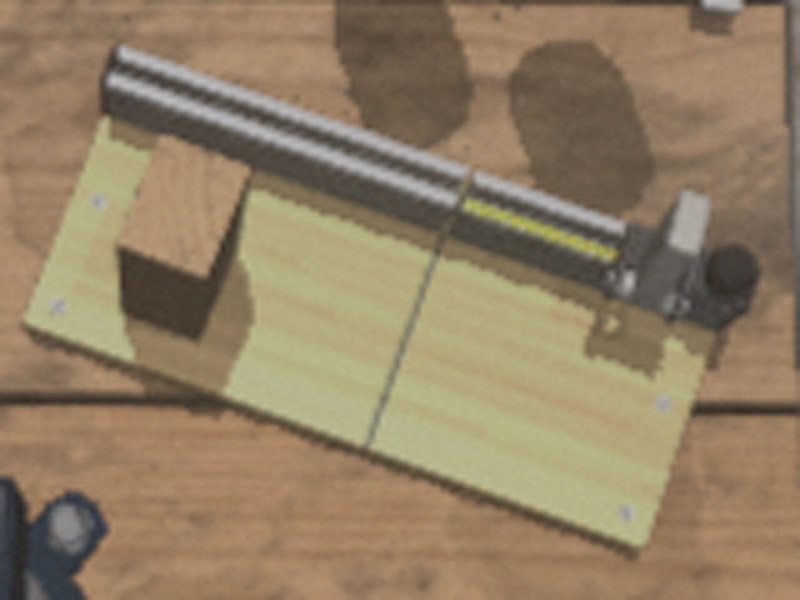

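```bash
cat > h.py <<'E'
import numpy as np
from scipy.optimize import least_squares
from scipy.spatial.transform import Rotation as R
from rig import ctrl, viewer
OFF={"scene":(240,135),"top":(225,100)}
def raw(cam,uv,s=5): return (np.array(uv,float)+.5)/s-.5+np.array(OFF[cam])
def proj(cam,P):
    c=viewer.calibration(cam); q=c["attitude"]
    p=R.from_quat([*q[1:],q[0]]).inv().apply(np.atleast_2d(P)-c["xyz"])
    return np.c_[c["fx"]*p[:,0]/p[:,2]+c["cx"],c["fy"]*p[:,1]/p[:,2]+c["cy"]]
def place(p,L):
    c,s=np.cos(p[2]),np.sin(p[2]); L=np.array(L,float)
    return np.c_[p[0]+c*L[:,0]-s*L[:,1],p[1]+s*L[:,0]+c*L[:,1],L[:,2]]
def fit(obs,p0,x=None):
    def f(p): return np.concatenate([(proj(o[0],place(p,[o[1](p) if callable(o[1]) else o[1]]))[0]-raw(o[0],o[2])) for o in obs])
    r=least_squares(f,p0,loss="soft_l1"); return r.x,f(r.x).reshape(-1,2)
E
python3 - <<'E'
from h import *
np.set_printoptions(precision=2,suppress=True)
B=[("scene",(-75,170,18),(45,263)),("scene",(-75,-170,18),(513,584)),("scene",(-75,-20,18),(282,420)),("scene",(45,-20,18),(460,347)),("scene",(45,-170,18),(703,475)),
("top",(-75,170,18),(25,325)),("top",(-75,-170,18),(640,548)),("top",(-75,-20,18),(368,445)),("top",(67,170,66),(120,45)),("top",(45,170,66),(107,78)),("top",(67,-20,66),(472,172))]
b,r=fit(B,[480,-30,-.35]); print("board",b); print(r.T)
T=[]
h=lambda i,j,top:(lambda p:(28*i,22*j,18+(p[3] if top else 0)))
# local: x toward fence, y left
T=[("scene",h(-1,1,1),(133,62)),("scene",h(-1,-1,1),(187,83)),("scene",h(1,-1,1),(275,55)),("scene",h(1,1,1),(222,30)),("scene",h(-1,-1,0),(187,318)),("scene",h(-1,1,0),(133,285)),("scene",h(1,-1,0),(268,292)),
("top",h(-1,1,1),(120,245)),("top",h(-1,-1,1),(207,275)),("top",h(1,-1,1),(250,170)),("top",h(1,1,1),(160,135)),("top",h(-1,-1,0),(200,340)),("top",h(-1,1,0),(127,322))]
t,r=fit(T,[480,60,-.3,130]); print("timber",t); print(r.T)
c,s=np.cos(b[2]),np.sin(b[2]); M=np.array([[c,s],[-s,c]])
print("timber in board",M@(t[:2]-b[:2]), t[2]-b[2])
# blade tip: lean a, stop y, in board frame
def tip(q,pp,w): 
    a=q[1]; x=33+54*np.sin(a)+pp*np.cos(a); z=76+54*np.cos(a)-pp*np.sin(a); return place(b,[(x,q[0]+w,z)])
O=[("top",26,8,(682,192)),("top",26,-8,(710,198)),("top",-8,-8,(700,250)),("top",-8,8,(668,248)),("scene",-8,8,(628,217)),("scene",-8,-8,(690,228) )]
O=O[:4]+[("scene",26,8,(628,217)),("scene",26,-8,(690,222))][:0]
f=lambda q:np.concatenate([proj(o[0],tip(q,o[1],o[2]))[0]-raw(o[0],o[3]) for o in O])
q=least_squares(f,[-125,.26]); print("stop y, lean",q.x); print(f(q.x).reshape(-1,2).T)
for pp,w in((26,8),(26,-8),(-8,-8),(-8,8)): print((proj("scene",tip(q.x,pp,w))[0]-OFF["scene"]+.5)*5-.5)
for n,L in(("knob",(40,-159,88)),): print(n,(proj("top",place(b,[L]))[0]-OFF["top"])*5)
print(place(b,[(85,q.x[0],98),(100,q.x[0],98)]), R.from_quat(np.roll(ctrl.sense()["ee_rot"],-1)).as_matrix())
E
```

```text
board [ 571.27 -103.89   -0.34]
[[-0.25 -0.05 -0.6   1.19  0.42 -0.86  1.21 -0.33 -0.93 -1.43  0.31]
 [ 0.64  0.45  1.35  0.19  2.82 -0.96  0.17  0.32 -1.04  0.19 -1.15]]
timber [580.26  -0.63  62.5  131.07]
[[-0.11  0.54  0.86 -0.18 -0.54 -0.54  0.25 -0.76  0.5   0.19 -0.31  0.26
  -1.13]
 [-1.03  0.78  0.62 -0.06  1.68  1.31  0.2   0.16  0.59 -1.31 -0.6   0.71
  -1.25]]
timber in board [-26.21 100.28] 62.84679773397915
stop y, lean [-117.48    0.23]
[[ 0.08  1.13 -0.27 -0.61]
 [-1.47 -0.33  1.44 -0.54]]
[667.34 213.14]
[695.28 226.72]
[646.29 232.15]
[618.32 218.22]
knob [738.21 298.22]
[[ 611.89 -243.1    98.  ]
 [ 626.02 -248.13   98.  ]] [[-0.    0.39  0.92]
 [-0.    0.92 -0.39]
 [-1.   -0.   -0.  ]]
```

```bash
cat >> h.py <<'E'
b=np.array([571.27,-103.89,-0.34])
def board(P):
    c,s=np.cos(b[2]),np.sin(b[2]); d=np.array(P[:2])-b[:2]; return np.array([c*d[0]+s*d[1],-s*d[0]+c*d[1],P[2]])
E
python3 - <<'E'
import h
print(h.fit([("scene",(-75,170,18),(45,263)),("scene",(-75,-170,18),(513,584)),("scene",(-75,-20,18),(282,420)),("scene",(45,-20,18),(460,347)),
("top",(-75,170,18),(25,325)),("top",(-75,-170,18),(640,548)),("top",(-75,-20,18),(368,445)),("top",(67,170,66),(120,45)),("top",(45,170,66),(107,78)),("top",(67,-20,66),(472,172))],[570,-100,-.34]))
E
```

```text
(array([ 5.71001556e+02, -1.04308599e+02, -3.43987528e-01]), array([[-0.12007803,  0.67903932],
       [-0.05056443,  0.60007529],
       [-0.54260316,  1.4372543 ],
       [ 1.30255778,  0.2995214 ],
       [-0.7060958 , -0.95912932],
       [ 1.30199166,  0.35971853],
       [-0.21502449,  0.4198878 ],
       [-0.69019076, -1.01375713],
       [-1.20029077,  0.21244615],
       [ 0.51069885, -1.01719739]]))
```

Request:
carry_out([
  [1,0,-36,48,0,0,0],
  [1,0,-72,96,-1,0,0],
  [1,0,-108,144,-2,0,0],
  [1,0,-144,192,-3,0,0],
  [1,0,-180,240,-3.4,0,0],
], newtons=40)

```text
time_s: 0.72
eef_pos: [355.9, 222.6, 231.3]
ee_rot: [0.697, 0.12, 0.697, -0.12]
force: [1.6, 0.7, -0.4]
grip_width: 0.002
```

Request:
carry_out([
  [1,0,-39,46,0,0,0],
  [1,0,-78,92,0,0,0],
  [1,0,-117,138,0,0,0],
  [1,0,-156,184,0,0,0],
  [1,0,-195,230,0,0,0],
])

```text
time_s: 1.35
eef_pos: [507.7, -38.1, 231.1]
ee_rot: [0.697, 0.12, 0.697, -0.12]
force: [0.7, 1.0, -0.3]
grip_width: 0.001
```

Request:
carry_out([
  [1,0,-39,46,0,0,0],
  [1,0,-78,92,0,0,0],
  [1,0,-117,138,0,0,0],
  [1,0,-156,184,0,0,0],
  [1,30,-158,184,0,0,0],
])

```text
time_s: 1.98
eef_pos: [629.4, -250.8, 201.4]
ee_rot: [0.698, 0.12, 0.695, -0.122]
force: [0.6, 0.7, -0.7]
grip_width: 0.002
```

Run:
```python
from h import *
import cv2
s=ctrl.sense(); print(s["eef_pos"],board(s["eef_pos"]),s["ee_rot"],s["joints"])
for n in("top",):
    x,y=(240,60); im=viewer.capture(n)[60:180,240:400]
    cv2.imwrite("pics/t2.png",cv2.resize(im[:,:,::-1],None,fx=5,fy=5,interpolation=cv2.INTER_CUBIC))
```

```text
[ 629.43398748 -250.82724109  201.3944493 ] [ 103.83604382 -119.12883053  201.3944493 ] [ 0.69820351  0.12017936  0.69517194 -0.12167474] [-5.51563014e-01  6.80676697e-01  1.00856380e+00 -3.77972915e-04
  1.44758640e+00 -1.77858988e+00]
```

Request:
carry_out([
  [1,30,1,0,0,0,0],
  [1,60,1,0,0,0,0],
  [1,90,1,0,0,0,0],
  [1,102,1,0,0,0,0],
  [1,102,1,0,0,0,0],
])

```text
time_s: 2.65
eef_pos: [628.0, -245.4, 99.3]
ee_rot: [0.697, 0.12, 0.697, -0.12]
force: [0.2, -0.2, 0.7]
grip_width: 0.004
```

Request:
carry_out([
  [1,0,0,-12,0,0,0],
  [1,0,0,-24,0,0,0],
  [1,0,0,-36,0,0,0],
  [1,0,0,-46,0,0,0],
  [1,0,0,-54,0,0,0],
])

```text
time_s: 3.28
eef_pos: [579.7, -228.9, 103.8]
ee_rot: [0.7, 0.119, 0.693, -0.121]
force: [4.7, -0.3, 21.1]
grip_width: 0.002
```

Request:
carry_out([
  [1,0,0,-2,0,0,0],
  [1,0,0,-2,0,0,0],
  [1,0,0,-2,0,0,0],
  [1,0,0,-2,0,0,0],
  [1,-20,0,0,0,0,0],
])

```text
time_s: 3.9
eef_pos: [576.9, -227.5, 120.0]
ee_rot: [0.697, 0.12, 0.697, -0.12]
force: [-0.4, 0.0, 0.3]
grip_width: -0.0
```

Request:
carry_out([
  [1,-30,0,0,0,0,0],
  [1,-60,0,0,0,0,0],
  [1,-90,20,0,0,0,0],
  [1,-90,70,0,0,0,0],
  [1,-90,120,0,0,0,0],
])

```text
time_s: 4.53
eef_pos: [617.6, -113.4, 210.8]
ee_rot: [0.697, 0.12, 0.696, -0.12]
force: [0.2, -0.7, -0.3]
grip_width: -0.0
```

Run:
```python
from h import *
import cv2
s=ctrl.sense(); print(s["eef_pos"],board(s["eef_pos"]),s["ee_rot"],s["joints"])
im=viewer.capture("scene")[135:255,240:400]
cv2.imwrite("pics/s3.png",cv2.resize(im[:,:,::-1],None,fx=5,fy=5,interpolation=cv2.INTER_CUBIC))
```

```text
[ 617.57673006 -113.40424933  210.7660975 ] [ 46.82876515   6.47309381 210.7660975 ] [ 0.69740693  0.11995076  0.69627101 -0.12017515] [-3.67901735e-01  5.57024117e-01  1.18922548e+00  3.74625172e-06
  1.39370559e+00 -1.59745601e+00]
```

View pics/s3.png

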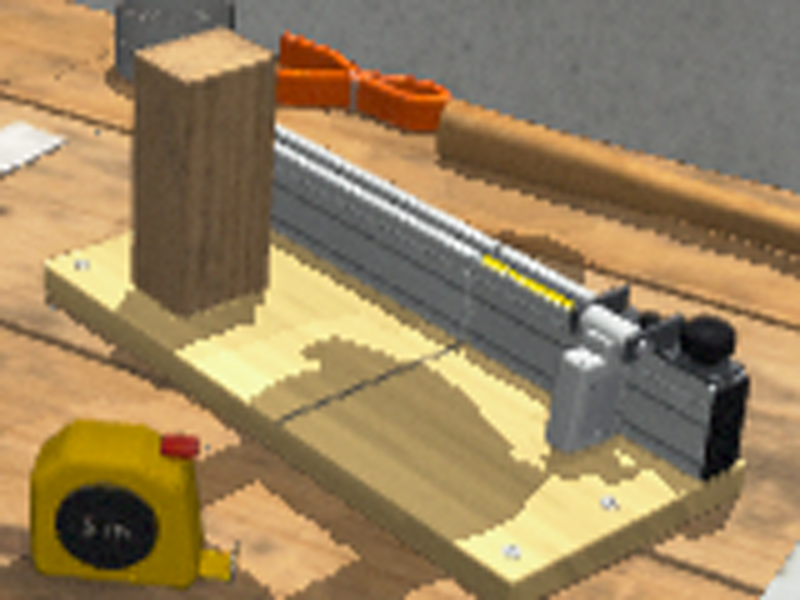

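Blade now hangs in front of the fence (about (585,400)), and the offcut is untouched. Next I'll go round to its left side, high up.

Request:
carry_out([
  [1,0,40,-18,0,0,0],
  [1,0,80,-36,0,0,0],
  [1,0,120,-54,0,0,0],
  [1,0,154,-73,0,0,0],
  [1,0,154,-73,0,0,0],
])

```text
time_s: 5.2
eef_pos: [599.4, 57.2, 210.4]
ee_rot: [0.697, 0.119, 0.697, -0.119]
force: [0.7, -0.9, 0.6]
grip_width: -0.001
```

Request:
carry_out([
  [1,30,0,0,0,0,0],
  [1,60,0,0,0,0,0],
  [1,80,0,0,0,0,0],
  [1,82,0,0,0,0,0],
  [1,82,0,0,0,0,0],
])

```text
time_s: 5.82
eef_pos: [600.4, 54.5, 128.4]
ee_rot: [0.697, 0.12, 0.696, -0.12]
force: [0.5, -0.1, 0.4]
grip_width: -0.002
```

Run:
```python
from h import *
s=ctrl.sense(); print(s["eef_pos"],board(s["eef_pos"]),s["force"])
```

```text
[600.35792333  54.45605006 128.40184121] [-25.38358835 158.98192444 128.40184121] [ 0.48872739 -0.0828653   0.3505336 ]
```

Request:
carry_out([
  [1,0,-12,0,0,0,0],
  [1,0,-20,0,0,0,0],
  [1,0,-26,0,0,0,0],
  [1,0,-32,0,0,0,0],
  [1,0,-38,0,0,0,0],
])

```text
time_s: 6.45
eef_pos: [587.1, 18.8, 127.4]
ee_rot: [0.697, 0.12, 0.697, -0.12]
force: [0.5, 0.3, -0.5]
grip_width: -0.004
```

Request:
carry_out([
  [1,0,-6,0,0,0,0],
  [1,0,-12,0,0,0,0],
  [1,0,-18,0,0,0,0],
  [1,0,-24,0,0,0,0],
  [1,0,-30,0,0,0,0],
])

```text
time_s: 7.08
eef_pos: [577.0, -9.5, 127.3]
ee_rot: [0.697, 0.12, 0.697, -0.12]
force: [0.4, -0.4, 0.0]
grip_width: -0.002
```

Request:
carry_out([
  [1,0,-5,0,0,0,0],
  [1,0,-10,0,0,0,0],
  [1,0,-10,0,0,0,0],
  [1,0,-10,0,0,0,0],
  [1,0,-10,0,0,0,0],
])

```text
time_s: 7.7
eef_pos: [573.8, -18.3, 127.3]
ee_rot: [0.697, 0.12, 0.697, -0.12]
force: [-0.9, -0.3, -0.5]
grip_width: 0.004
```

Request:
carry_out([
  [1,-20,30,0,0,0,0],
  [1,-20,60,0,0,0,0],
  [1,-20,90,0,0,0,0],
  [1,-20,120,-30,0,0,0],
  [1,-20,120,-30,0,0,0],
])

```text
time_s: 8.32
eef_pos: [584.7, 106.9, 147.3]
ee_rot: [0.697, 0.119, 0.697, -0.119]
force: [-0.6, 0.4, -0.4]
grip_width: -0.001
```

Run:
```python
from h import *
import cv2
s=ctrl.sense(); print(s["eef_pos"],board(s["eef_pos"]),s["force"])
for n in OFF:
    u,v=OFF[n]; im=viewer.capture(n)[v:v+120,u:u+160]
    cv2.imwrite(f"pics/{n}4.png",cv2.resize(im[:,:,::-1],None,fx=5,fy=5,interpolation=cv2.INTER_CUBIC))
```

```text
[584.7012283  106.93226223 147.27326794] [-57.64415005 203.23281259 147.27326794] [-0.58614377  0.44264307 -0.44033454]
```

View pics/scene4.png

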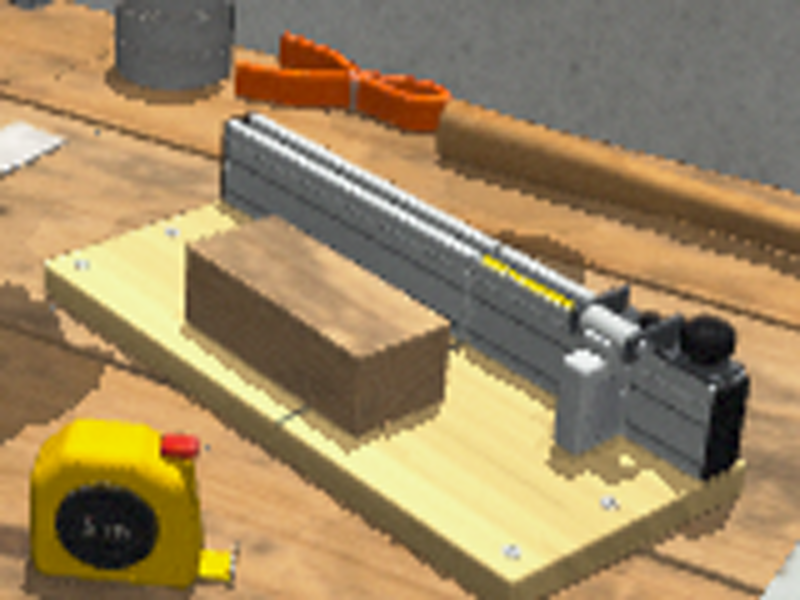

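View pics/top4.png

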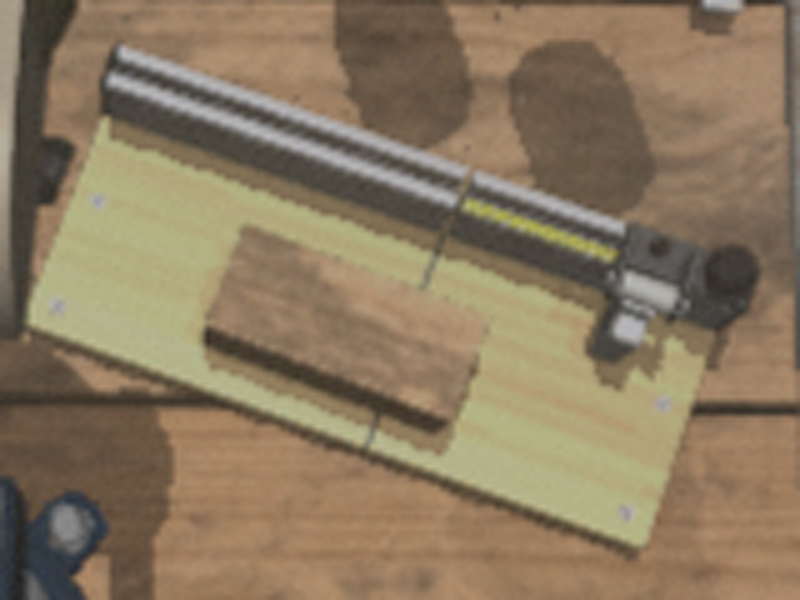

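The offcut lies flat, about 40 mm off the fence and 60 mm from the blade. I'll fit its pose.

Run:
```python
from h import *
h=lambda i,j:(28*i,65*j,62)
T=[("top",h(1,1),(243,226)),("top",h(1,-1),(487,320)),("top",h(-1,-1),(443,428)),("top",h(-1,1),(205,328)),("scene",h(-1,1),(187,250)),("scene",h(1,1),(278,217)),("scene",h(1,-1),(450,325)),("scene",h(-1,-1),(358,357))]
t,r=fit(T,[550,-60,-.34]); print(t,board([*t[:2],40]),t[2]-b[2]); print(r.T.round(1))
```

```text
[ 5.48250467e+02 -8.23588084e+01 -3.74487008e-01] [-28.88214655  12.62191424  40.        ] -0.03448700757280937
[[ 0.3  0.6  1.3 -0.6 -0.6 -0.9 -0.1 -0.4]
 [-0.5  0.  -0.8 -0.6 -0.2  0.4  0.6  1.3]]
```

Request:
carry_out([
  [-1,0,-45,-7,0,0,0],
  [-1,0,-90,-14,0,0,0],
  [-1,0,-135,-21,0,0,0],
  [-1,0,-189,-28,0,0,0],
  [-1,0,-189,-28,0,0,0],
])

```text
time_s: 9.05
eef_pos: [495.3, -67.6, 147.6]
ee_rot: [0.697, 0.122, 0.696, -0.122]
force: [0.1, 0.5, 0.9]
grip_width: 0.999
```

Request:
carry_out([
  [-1,35,0,0,0,0,0],
  [-1,70,0,0,0,0,0],
  [-1,105,0,0,0,0,0],
  [-1,122,0,0,0,0,0],
  [-1,122,0,0,0,0,0],
])

```text
time_s: 9.68
eef_pos: [495.9, -64.0, 24.4]
ee_rot: [0.696, 0.12, 0.698, -0.12]
force: [-0.2, -0.2, 0.1]
grip_width: 0.999
```

Run:
```python
from h import *
s=ctrl.sense(); print(s["eef_pos"],board(s["eef_pos"]),s["force"])
```

```text
[495.93129687 -63.95546284  24.41196055] [-84.34356654  12.52398619  24.41196055] [-0.16313914 -0.16926908  0.10384921]
```

Request:
carry_out([
  [-1,0,0,10,0,0,0],
  [-1,0,0,20,0,0,0],
  [-1,0,0,29,0,0,0],
  [-1,0,0,37,0,0,0],
  [-1,0,0,45,0,0,0],
])

```text
time_s: 10.3
eef_pos: [538.9, -79.3, 25.4]
ee_rot: [0.697, 0.12, 0.697, -0.12]
force: [-2.9, 1.1, 2.3]
grip_width: 1.003
```

Request:
carry_out([
  [-1,0,0,3,0,0,0],
  [-1,0,0,6,0,0,0],
  [-1,0,0,9,0,0,0],
  [-1,0,0,12,0,0,0],
  [-1,0,0,14,0,0,0],
])

```text
time_s: 10.92
eef_pos: [551.9, -84.0, 25.2]
ee_rot: [0.697, 0.12, 0.697, -0.12]
force: [-1.7, -0.1, 0.3]
grip_width: 0.994
```

Request:
carry_out([
  [-1,0,0,1,0,0,0],
  [-1,0,0,2,0,0,0],
  [-1,0,0,3,0,0,0],
  [-1,0,0,3,0,0,0],
  [-1,0,0,3,0,0,0],
])

```text
time_s: 11.55
eef_pos: [553.6, -84.5, 25.2]
ee_rot: [0.696, 0.12, 0.698, -0.12]
force: [-7.1, 2.0, 4.0]
grip_width: 1.002
```

Request:
carry_out([
  [-1,0,0,1,0,0,0],
  [-1,0,0,2,0,0,0],
  [-1,0,0,2,0,0,0],
  [-1,0,0,2,0,0,0],
  [-1,0,0,2,0,0,0],
])

```text
time_s: 12.18
eef_pos: [553.6, -84.5, 25.2]
ee_rot: [0.694, 0.12, 0.7, -0.119]
force: [-17.5, 4.0, 12.0]
grip_width: 1.001
```

Request:
carry_out([
  [-1,0,0,-15,0,0,0],
  [-1,-40,0,-15,0,0,0],
  [-1,-90,20,-10,0,0,0],
  [1,-90,60,15,0,0,0],
  [1,-90,98,35,0,0,0],
])

```text
time_s: 12.8
eef_pos: [623.6, -4.2, 116.4]
ee_rot: [0.698, 0.12, 0.696, -0.12]
force: [-0.6, -0.3, -0.4]
grip_width: 0.605
```

Request:
carry_out([
  [1,0,0,0,0,0,0],
  [1,0,0,0,0,0,0],
  [1,40,0,0,0,0,0],
  [1,82,0,0,0,0,0],
  [1,82,0,0,0,0,0],
])

```text
time_s: 13.42
eef_pos: [620.1, -5.4, 31.0]
ee_rot: [0.695, 0.12, 0.699, -0.12]
force: [-0.3, 0.6, 0.1]
grip_width: 0.0
```

Run:
```python
from h import *
s=ctrl.sense(); print(s["eef_pos"],board(s["eef_pos"]),s["force"],s["grip_width"])
```

```text
[620.06430203  -5.4097246   31.00575061] [ 13.15915521 109.115009    31.00575061] [-0.29424083  0.56575144  0.14667187] 0.00025423396063038793
```

Request:
carry_out([
  [1,0,-10,0,0,0,0],
  [1,0,-19,0,0,0,0],
  [1,0,-26,0,0,0,0],
  [1,0,-33,0,0,0,0],
  [1,0,-40,0,0,0,0],
])

```text
time_s: 14.05
eef_pos: [608.8, -42.9, 33.6]
ee_rot: [0.697, 0.12, 0.697, -0.12]
force: [1.2, 2.8, 2.0]
grip_width: 0.0
```

Request:
carry_out([
  [1,0,-5,0,0,0,0],
  [1,0,-10,0,0,0,0],
  [1,0,-15,0,0,0,0],
  [1,0,-20,0,0,0,0],
  [1,0,-25,0,0,0,0],
])

```text
time_s: 14.68
eef_pos: [600.3, -66.4, 33.3]
ee_rot: [0.697, 0.12, 0.697, -0.12]
force: [0.3, 3.0, 3.0]
grip_width: -0.003
```

Request:
carry_out([
  [1,0,-1,0,0,0,0],
  [1,0,-2,0,0,0,0],
  [1,0,-3,0,0,0,0],
  [1,0,-4,0,0,0,0],
  [1,0,-5,0,0,0,0],
])

```text
time_s: 15.3
eef_pos: [598.7, -70.8, 33.3]
ee_rot: [0.697, 0.12, 0.697, -0.12]
force: [0.9, 3.0, 2.3]
grip_width: 0.002
```

Request:
carry_out([
  [1,0,-1,0,0,0,0],
  [1,0,-2,0,0,0,0],
  [1,0,-3,0,0,0,0],
  [1,0,-4,0,0,0,0],
  [1,0,-4,0,0,0,0],
])

```text
time_s: 15.92
eef_pos: [597.4, -74.7, 33.2]
ee_rot: [0.697, 0.12, 0.697, -0.12]
force: [0.9, 3.1, 1.8]
grip_width: 0.003
```

Request:
carry_out([
  [1,0,-1,0,0,0,0],
  [1,0,-1,0,0,0,0],
  [1,0,-2,0,0,0,0],
  [1,0,-2,0,0,0,0],
  [1,0,-2,0,0,0,0],
])

```text
time_s: 16.55
eef_pos: [596.7, -76.6, 33.2]
ee_rot: [0.697, 0.12, 0.697, -0.12]
force: [-0.6, 1.2, 0.5]
grip_width: 0.001
```

Request:
carry_out([
  [1,0,-1,0,0,0,0],
  [1,0,-1,0,0,0,0],
  [1,0,-2,0,0,0,0],
  [1,0,-2,0,0,0,0],
  [1,0,-3,0,0,0,0],
])

```text
time_s: 17.18
eef_pos: [596.2, -77.5, 33.3]
ee_rot: [0.697, 0.121, 0.697, -0.119]
force: [6.5, 15.2, 0.6]
grip_width: -0.004
```

Run:
```python
from h import *
import cv2
s=ctrl.sense(); print(s["eef_pos"],board(s["eef_pos"]),s["force"])
im=np.hstack([viewer.capture("scene")[170:250,300:400],viewer.capture("top")[120:200,285:385]])
cv2.imwrite("pics/m5.png",cv2.resize(im[:,:,::-1],None,fx=4,fy=4,interpolation=cv2.INTER_CUBIC))
```

```text
[596.23410638 -77.50614196  33.29238554] [14.73635167 33.19871251 33.29238554] [ 6.53147039 15.21474751  0.61364347]
```

View pics/m5.png

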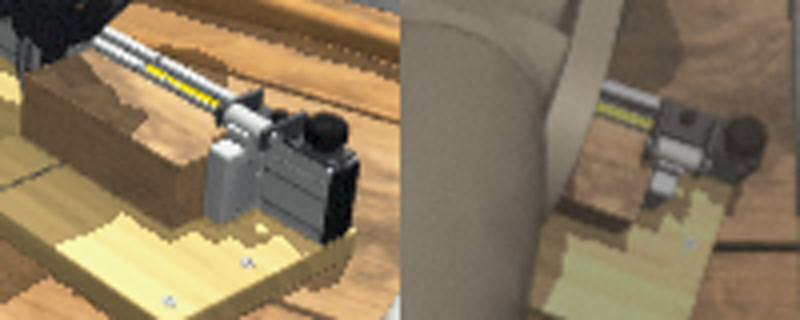

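Butted with about 16 N. Now I'll finish with another long-side push, gripper open.

Request:
carry_out([
  [1,0,14,0,0,0,0],
  [1,-45,14,0,0,0,0],
  [1,-85,14,-15,0,0,0],
  [-1,-85,-25,-48,0,0,0],
  [-1,-85,-68,-70,0,0,0],
])

```text
time_s: 17.9
eef_pos: [505.8, -120.2, 118.6]
ee_rot: [0.697, 0.119, 0.697, -0.12]
force: [1.2, -0.3, 1.0]
grip_width: 0.419
```

Request:
carry_out([
  [-1,0,0,0,0,0,0],
  [-1,0,0,0,0,0,0],
  [-1,40,0,0,0,0,0],
  [-1,93,0,0,0,0,0],
  [-1,93,0,0,0,0,0],
])

```text
time_s: 18.52
eef_pos: [505.7, -118.5, 22.5]
ee_rot: [0.695, 0.12, 0.699, -0.119]
force: [0.3, 0.0, 0.2]
grip_width: 1.002
```

Run:
```python
from h import *
s=ctrl.sense(); print(s["eef_pos"],board(s["eef_pos"]),s["force"],s["grip_width"])
```

```text
[ 505.69749299 -118.48404853   22.53262853] [-56.9518601  -35.62619202  22.53262853] [0.28688676 0.01788338 0.24907834] 1.0023846519339614
```

Request:
carry_out([
  [-1,0,0,8,0,0,0],
  [-1,0,0,16,0,0,0],
  [-1,0,0,22,0,0,0],
  [-1,0,0,27,0,0,0],
  [-1,0,0,30,0,0,0],
])

```text
time_s: 19.15
eef_pos: [535.7, -130.2, 25.5]
ee_rot: [0.697, 0.12, 0.697, -0.12]
force: [-0.4, -0.1, -0.2]
grip_width: 1.002
```

Request:
carry_out([
  [-1,0,0,1,0,0,0],
  [-1,0,0,2,0,0,0],
  [-1,0,0,3,0,0,0],
  [-1,0,0,4,0,0,0],
  [-1,0,0,5,0,0,0],
])

```text
time_s: 19.77
eef_pos: [537.2, -130.6, 25.2]
ee_rot: [0.694, 0.12, 0.7, -0.119]
force: [-21.9, 5.2, 16.6]
grip_width: 0.997
```

Run:
```python
from h import *
s=ctrl.sense(); print(s["eef_pos"],board(s["eef_pos"]),s["force"],s["grip_width"])
```

```text
[ 537.18184721 -130.57068069   25.23537872] [-23.23910247 -36.52129515  25.23537872] [-21.91099553   5.21264467  16.57649564] 0.9971091759329616
```

Request:
carry_out([
  [-1,0,0,-4,0,0,0],
  [-1,0,0,-15,0,0,0],
  [-1,0,0,-25,0,0,0],
  [-1,-50,0,-30,0,0,0],
  [-1,-100,0,-30,0,0,0],
])

```text
time_s: 20.4
eef_pos: [510.8, -121.3, 126.3]
ee_rot: [0.696, 0.12, 0.697, -0.12]
force: [0.3, 0.1, 0.3]
grip_width: 0.998
```

Request:
carry_out([
  [-1,-30,40,-40,0,0,0],
  [-1,-60,80,-80,0,0,0],
  [-1,-80,120,-120,0,0,0],
  [-1,-80,160,-140,0,0,0],
  [-1,-80,200,-150,0,0,0],
])

```text
time_s: 21.02
eef_pos: [436.2, 118.4, 205.7]
ee_rot: [0.697, 0.12, 0.696, -0.12]
force: [0.3, -0.1, 0.0]
grip_width: 1.001
```

Request:
carry_out([
  [-1,0,40,-10,0,0,0],
  [-1,0,80,-20,0,0,0],
  [-1,0,120,-30,0,0,0],
  [-1,0,120,-30,0,0,0],
  [-1,0,120,-30,0,0,0],
])

```text
time_s: 21.65
eef_pos: [448.6, 239.5, 205.1]
ee_rot: [0.697, 0.12, 0.697, -0.12]
force: [-0.9, -0.5, 0.4]
grip_width: 1.0
```

Run:
```python
from h import *
import cv2
s=ctrl.sense(); print(s["eef_pos"],board(s["eef_pos"]),s["force"])
S=viewer.capture("scene");T=viewer.capture("top")
cv2.imwrite("pics/s6.png",cv2.resize(S[150:250,265:395,::-1],None,fx=6,fy=6,interpolation=cv2.INTER_CUBIC))
cv2.imwrite("pics/t6.png",cv2.resize(T[110:210,255:385,::-1],None,fx=6,fy=6,interpolation=cv2.INTER_CUBIC))
t0=cv2.imread("pics/top0_raw.png")[:,:,::-1]; d=np.abs(T.astype(int)-t0).max(2)
for n,(x0,x1,y0,y1) in dict(square=(140,200,105,180),tape=(277,313,220,247),pencil=(313,380,235,245)).items(): print(n,(d[y0:y1,x0:x1]>40).sum())
```

```text
[448.61724873 239.47343812 205.11392969] [-230.13872803  282.8043739   205.11392969] [-0.91929289 -0.46702862  0.42231983]
square 0
tape 1
pencil 0
```

View pics/s6.png

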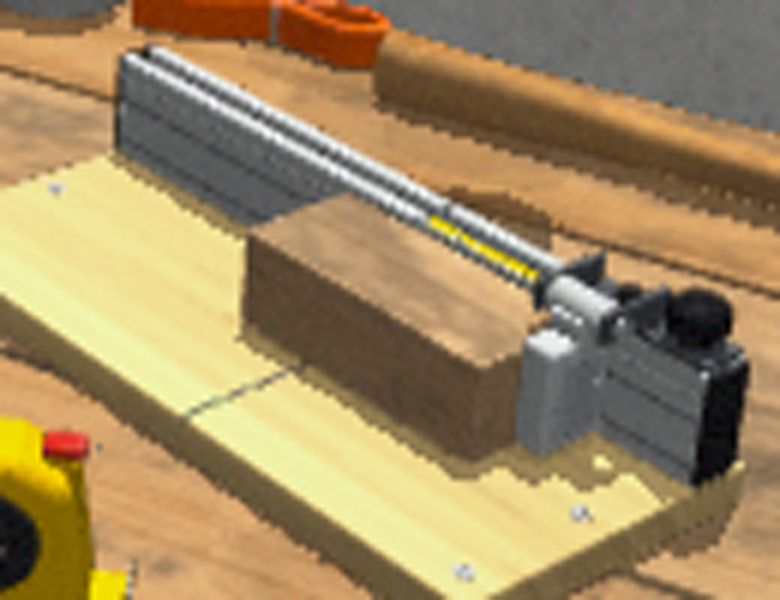

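View pics/t6.png

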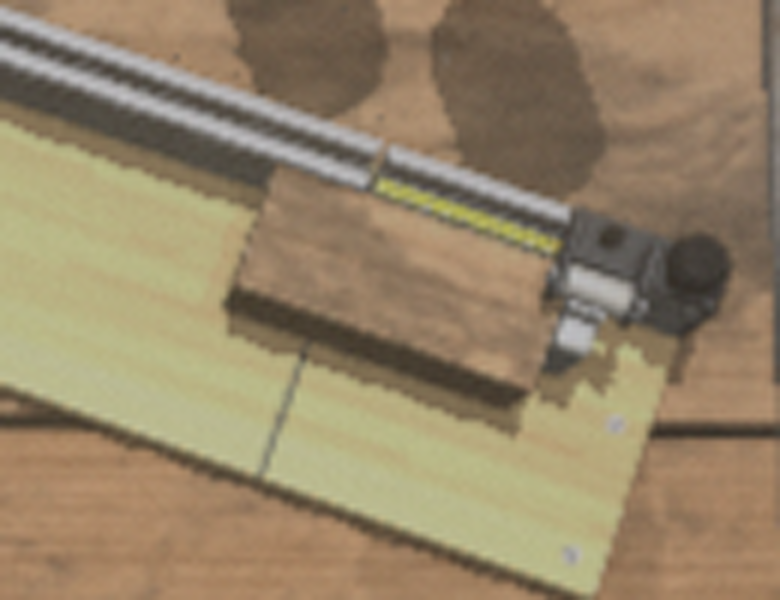

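Flush along the fence with the blade hanging. I'll do one more light end push to check by touch that there is no gap at the blade.

Request:
carry_out([
  [1,0,-40,44,0,0,0],
  [1,0,-80,88,0,0,0],
  [1,0,-120,132,0,0,0],
  [1,0,-160,176,0,0,0],
  [1,0,-200,220,0,0,0],
])

```text
time_s: 22.38
eef_pos: [589.9, -24.9, 205.6]
ee_rot: [0.697, 0.12, 0.697, -0.12]
force: [0.9, 0.9, 0.5]
grip_width: -0.002
```

Request:
carry_out([
  [1,0,-23,25,0,0,0],
  [1,50,-23,25,0,0,0],
  [1,100,-23,25,0,0,0],
  [1,150,-23,25,0,0,0],
  [1,172,-23,25,0,0,0],
])

```text
time_s: 23.0
eef_pos: [603.7, -52.7, 30.5]
ee_rot: [0.695, 0.12, 0.698, -0.12]
force: [0.2, 1.2, 0.6]
grip_width: 0.001
```

Request:
carry_out([
  [1,0,0,0,0,0,0],
  [1,0,-6,0,0,0,0],
  [1,0,-12,0,0,0,0],
  [1,0,-18,0,0,0,0],
  [1,0,-21,0,0,0,0],
])

```text
time_s: 23.62
eef_pos: [598.4, -72.4, 33.7]
ee_rot: [0.697, 0.12, 0.697, -0.12]
force: [-0.4, 0.4, -0.3]
grip_width: -0.003
```

Run:
```python
from h import *
s=ctrl.sense(); print(s["eef_pos"],board(s["eef_pos"]),s["force"],s["grip_width"])
```

```text
[598.40275322 -72.35683826  33.66949935] [15.06362727 38.77645832 33.66949935] [-0.44139816  0.41323287 -0.25526757] -0.003206048481845509
```

Request:
carry_out([
  [1,0,-1,0,0,0,0],
  [1,0,-2,0,0,0,0],
  [1,0,-3,0,0,0,0],
  [1,0,-4,0,0,0,0],
  [1,0,-5,0,0,0,0],
])

```text
time_s: 24.25
eef_pos: [596.7, -76.5, 33.3]
ee_rot: [0.697, 0.12, 0.697, -0.12]
force: [-0.9, -0.2, -0.3]
grip_width: 0.001
```

Request:
carry_out([
  [1,0,-1,0,0,0,0],
  [1,0,-1.5,0,0,0,0],
  [1,0,-2,0,0,0,0],
  [1,0,-2,0,0,0,0],
  [1,0,-2,0,0,0,0],
])

```text
time_s: 24.88
eef_pos: [596.3, -77.3, 33.3]
ee_rot: [0.697, 0.12, 0.697, -0.119]
force: [2.4, 6.5, 0.2]
grip_width: 0.004
```

Request:
carry_out([
  [1,0,4,0,0,0,0],
  [1,0,18,0,0,0,0],
  [1,-40,20,0,0,0,0],
  [1,-90,20,0,0,0,0],
  [1,-140,20,0,0,0,0],
])

```text
time_s: 25.5
eef_pos: [602.8, -58.8, 174.8]
ee_rot: [0.697, 0.12, 0.697, -0.12]
force: [-0.7, -0.2, 0.7]
grip_width: 0.001
```

Request:
carry_out([
  [1,0,30,-40,0,0,0],
  [1,0,70,-80,0,0,0],
  [1,0,110,-120,0,0,0],
  [1,0,150,-150,0,0,0],
  [1,0,150,-150,0,0,0],
])

```text
time_s: 26.12
eef_pos: [510.4, 135.0, 173.6]
ee_rot: [0.697, 0.118, 0.697, -0.118]
force: [-0.3, -0.3, 0.3]
grip_width: 0.001
```

Run:
```python
from h import *
import cv2
a=cv2.imread("pics/s6.png"); S=viewer.capture("scene")
b_=cv2.resize(S[150:250,265:395,::-1],None,fx=6,fy=6,interpolation=cv2.INTER_CUBIC)
print("changed px right of board:",(np.abs(a.astype(int)-b_)[180:500,240:].max(2)>50).sum())
cv2.imwrite("pics/s7.png",b_)
print(ctrl.sense()["force"])
```

```text
changed px right of board: 26
[-0.04742061 -0.62544421  0.12988138]
```

View pics/s7.png

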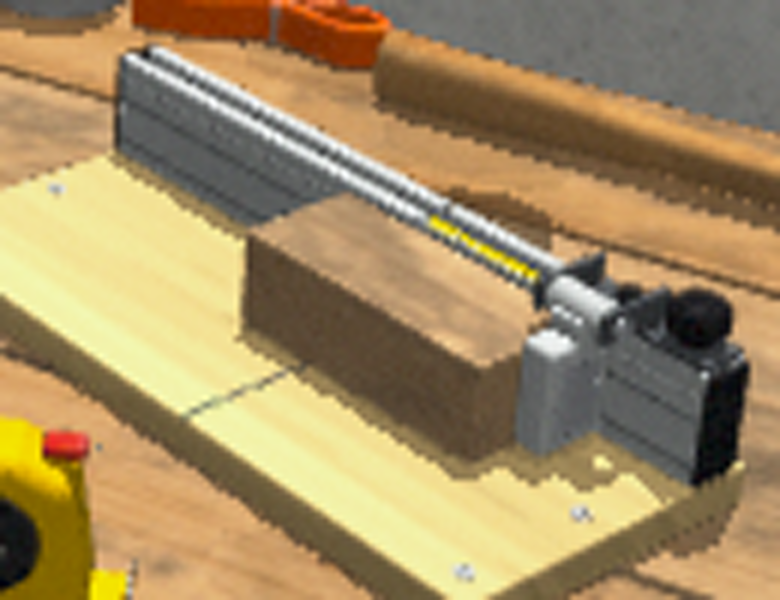

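The offcut sits against the fence and the blade, and its picture hasn't changed since the last check. The arm is clear, so I'm handing in.

```bash
python3 -c "
from rig import order; print(order.finish_job())"
```

```text
the job is handed in; nothing more can be done
None
```

I flipped the stop's blade down in front of the fence and tipped the offcut over to the right onto its broad side. I then pushed it flat against the fence and up to the blade, using only the fingers, and handed the job in at about 26 s of the 72 s. The hand-in reports no verdict.

- **Fence:** two long-side pushes with the gripper open both stopped hard at the same depth, 23 mm in front of the board's origin. The second push reached about 22 N sideways.
- **Blade:** the end push met firm resistance at 16 N. A second, lighter push at 7 N stopped within about 0.3 mm of the same place, so there is no gap.
- **Pictures:** the last view shows the blade hanging and the offcut flush on both sides, unchanged after the second end push. The square, tape and pencil had not moved when I compared the top view just before that push.
- **Not checked:** I did not fit the offcut's final pose numerically. The camera fits had errors of about 1 pixel (2 mm), so for the 3 mm tolerances I relied on the contact forces.

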